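# Make up two test kits for the rubber lab

### The arm

A 7-joint arm with a two-finger parallel gripper is mounted at the origin on the work surface. World frame = base frame: x ahead of the robot, y to its left, z up, the work surface at z = 0. Lengths are in m, angles in rad, forces in N, time in s.
With the tool pointing down it reaches from about 0.425 to 0.875 m from the base axis. Payload 9.9 kg.
Tool frame: the origin (TCP) lies midway between the tips of the shut fingers; the grasp point (between the pads) lies 19 mm behind it (r.pinch_z is the distance from the TCP to the grasp point, in m); z points along the fingers, y is the line along which they close (so a half turn about z gives the same grasp; the last joint's range is limited). The gripper opens to 85 mm and grips with 20 to 120 N. Pads are 22 mm wide; open, the fingers measure 114 mm over their backs; the gripper's body (76 mm by 85 mm) begins 54 mm behind the grasp point. The pads swing forward as they close: fully open they stand 13 mm farther back than shut.
Start: joints at [1.114, 0.576, 0.025, 1.437, -0.015, 1.129, -0.057], TCP at [0.246, -0.629, 0.231] pointing down, gripper open.
Joint ranges: [-2.76, 2.76], [-0.34, 2.15], [-1.52, 1.57], [0.19, 2.46], [-1.09, 4.23], [0.17, 1.99], [-2.82, 2.82]. Speed limits (rad/s): [2.22, 2.22, 3.01, 3.01, 3.14, 3.14, 3.14].

### API

Orientations are given as a 3x3 rotation matrix whose columns are the frame's x, y, z axes.
In Python, from plant import r gives the robot as it stands. Calls block until the motion is done:
- r.move_pose(position, orientation): joint-space move of the TCP to a pose.
- r.move_straight(position, vel=0.15, frame=None): straight line of the TCP; frame=None keeps the orientation; vel is the mean speed in m/s.
- r.goto_joints(angles): joint-space move.
- r.grip(opening): finger opening in m; the grip force is fixed at half the most; returns when the fingers have stopped.
- r.sleep(seconds).
- r.inverse_kinematics(position, orientation): joint angles nearest the present ones, or None.
- r.capture(name): name is "scene" or "top"; returns a dict with "img" (480x640x3 uint8, red, green, blue), "depth" (480x640 float32, m along the optical axis (not along the pixel's ray), 0 where there is no reading), "fov_y" (degrees; the focal length in pixels is half the picture's height over the tangent of half this angle, whatever the lens; pixels are square), "cx", "cy" (the principal point, pixels), "pose" (4x4, takes a point from camera to world coordinates). Camera axes: x right, y down, z forward; pixel columns grow to the right and rows downward; lengths in m; the calibration is good to about 2 mm. A picture is of the moment at which its call begins.
A pose or a line that the arm cannot do raises r.MotionError and nothing moves.
- r.job_done(): hands the job in; it is judged then, once.
Readings, each from a call of its own:
- r.read_time(): time.
- r.read_joints(): joint angles.
- r.read_qd(): joint speeds.
- r.read_tau(): joint torques, N m.
- r.read_position(): TCP position.
- r.read_orientation(): TCP orientation.
- r.read_force(): force on the tool from outside, world axes, zero at the start.
- r.read_ft_torque(): the same for the moment, N m.
- r.read_grip_width(): finger opening in m.
- r.read_finger_force(): force on a finger pad.
Only numpy, scipy, OpenCV 4.12 (cv2) and the standard library are available. Lean on these libraries where they do the work, as an engineer would, in place of code of your own. Each camera call takes 0.05 s, during which the arm holds its last target. There are 200 camera calls.

### The job

Make up the two test kits from the stock on the bench: the brass weight, the red plug and the bare aluminium block go into the yellow tray, and the steel weight and the black plug into the blue tray, each upright on the tray's floor in a compartment of its own. Leave the blue plug and the green block where they are.

Things in the scene. Friction and masses are not known exactly. Their poses are not given: they have to be found in the camera images.
- brass_weight_center (a point): large golden brass weight, about 0.4 kg: upright cylindrical body 40 mm in diameter and 36 mm high with a small 20 mm knob on top, 50 mm high in all; this point is on its axis, 25 mm above its underside (half-way up, within the body); z is its axis, up. Starts standing on the bench among the other stock. 
- red_plug_center (a point): bright red rubber test plug, a plain upright cylinder 30 mm in diameter and 25 mm high; this point is its centre, 12.5 mm above its underside; z is its axis, up. Starts standing on the bench among the other stock. 
- bare_block_center (a point): bare aluminium (silver grey) reference block, 45 mm long (its x), 28 mm wide (its y), 25 mm high (its z, up), lying flat; this point is its centre, 12.5 mm above its underside. Starts standing on the bench among the other stock. 
- steel_weight_center (a point): small silver steel weight, about 0.18 kg: upright cylindrical body 30 mm in diameter and 30 mm high with a small 20 mm knob on top, 44 mm high in all; this point is on its axis, 22 mm above its underside (half-way up, within the body); z is its axis, up. Starts standing on the bench among the other stock. 
- black_plug_center (a point): black rubber test plug, a plain upright cylinder 30 mm in diameter and 25 mm high; this point is its centre, 12.5 mm above its underside; z is its axis, up. Starts standing on the bench among the other stock. 
- yellow_tray: yellow plastic kit tray, fixed to the bench, 184 mm long (its x) by 108 mm (its y), walls and dividers 4 mm thick and 12 mm high, floor 3 mm thick. Three compartments side by side along x, each 56 mm (x) by 100 mm (y) inside, centred at x = -60, 0 and +60 mm, y = 0 in the tray's frame. Origin: centre of its underside, at bench height; z up. It lies to the left or to the right of the stock, a little turned. The two trays stand on opposite sides of the stock.
- blue_tray: blue plastic kit tray, fixed to the bench, 124 mm long (its x) by 108 mm (its y), walls and dividers 4 mm thick and 12 mm high, floor 3 mm thick. Two compartments side by side along x, each 56 mm (x) by 100 mm (y) inside, centred at x = -30 and +30 mm, y = 0 in the tray's frame. Origin: centre of its underside, at bench height; z up. It lies to the left or to the right of the stock, a little turned. The two trays stand on opposite sides of the stock.
- blue_plug_center (a point): blue rubber test plug, a plain upright cylinder 30 mm in diameter and 25 mm high; this point is its centre, 12.5 mm above its underside; z is its axis, up. It belongs to neither kit and stays where it is.
- green_block_center (a point): green painted reference block, 45 mm long (its x), 28 mm wide (its y), 25 mm high (its z, up), lying flat; this point is its centre, 12.5 mm above its underside. It belongs to neither kit and stays where it is. An unlisted dark steel collar (36 mm across, 14 mm high) and a small amber jar with a purple cap (34 mm across, 42 mm high) also stand in the stock; neighbours' centres are at least 85 mm apart.
There are look-alikes about, which are no part of the job. There is more than one size of the part that bears red_plug_center; the job needs the largest.

How it is judged:
By the outcome, as a careful person would: the job done as asked, in the order asked, and still so for the second after the job is handed in, with the robot touching nothing.
It also fails if it takes over 93 s, if anything falls off the work surface, if the arm or the gripper's body presses on something with over 40 N, if the wrist force passes 120 N, or if a joint passes its speed limit or range.

## Working session

There is one attempt and no reset: what is moved stays moved. The work goes in short steps, each a Python script; the robot and the scene stay as the last script left them, time stands still between calls to the robot, and variables do not carry over. Pictures are saved under pics/ and viewed, at most 14 in all, crops included, and the job is handed in when it is done.

```bash
ls; mkdir -p pics; python3 - <<'E'
from plant import r
import cv2,numpy as np
for n in("scene","top"):
    c=r.capture(n); cv2.imwrite(f"pics/{n}0.png",c["img"][:,:,::-1]); np.savez(f"{n}0.npz",**c)
    print(n,c["fov_y"],c["cx"],c["cy"],c["pose"].round(3).tolist())
print(r.read_time())
E
```

```text
pics
scene 44.776052230161234 326.06349003695607 233.6382394098428 [[0.243, 0.574, -0.782, 1.238], [0.97, -0.154, 0.188, -0.179], [-0.013, -0.804, -0.594, 0.561], [0.0, 0.0, 0.0, 1.0]]
top 56.85768809601267 316.08649768325546 234.60393128586003 [[-0.009, -0.994, 0.108, 0.48], [-0.999, 0.004, -0.045, 0.013], [0.044, -0.108, -0.993, 0.776], [0.0, 0.0, 0.0, 1.0]]
0.1
```

View pics/top0.png

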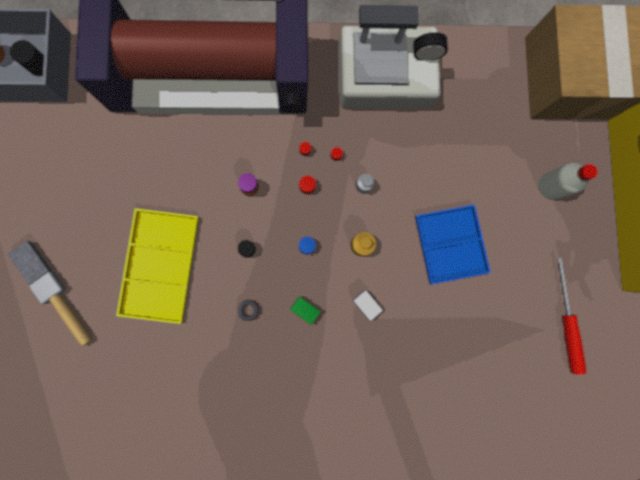

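View pics/scene0.png

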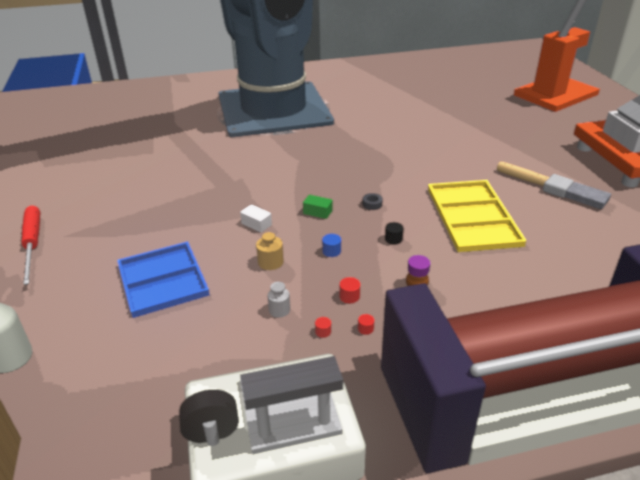

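The top view shows the blue tray at (452,244), the yellow tray at (158,266), and the largest red plug at (307,185). The steel weight is at (366,183), brass at (365,244), the bare block at (368,305) and black at (247,249). Next I measure these with depth in both views.

```bash
cat > vis.py <<'E'
import numpy as np,cv2
def cloud(c):
    h,w=c["depth"].shape; f=h/2/np.tan(np.radians(float(c["fov_y"]))/2)
    v,u=np.mgrid[:h,:w]; d=c["depth"]
    p=np.dstack([(u-c["cx"])/f*d,(v-c["cy"])/f*d,d]); T=c["pose"]
    P=p@T[:3,:3].T+T[:3,3]; P[d==0]=np.nan
    return P
def blob(c,P,xy,R=0.04,zmin=0.006):
    m=(np.hypot(P[...,0]-xy[0],P[...,1]-xy[1])<R)&(P[...,2]>zmin)
    return P[m],c["img"][m]
E
python3 - <<'E'
from vis import *
C={n:dict(np.load(n+"0.npz")) for n in("top","scene")}
P={n:cloud(C[n]) for n in C}
seeds=dict(red=(307,185,.025),redA=(305,149,.025),redB=(337,154,.025),steel=(366,183,.044),brass=(365,244,.05),black=(247,249,.025),bare=(368,305,.025),blue=(307,246,.025),green=(306,310,.025),collar=(249,310,.014),jar=(248,183,.042))
for k,(u,v,h) in seeds.items():
    xy=P["top"][v,u,:2]
    if np.isnan(xy[0]): xy=np.nanmean(P["top"][v-3:v+4,u-3:u+4,:2],axis=(0,1))
    for n in C:
        R=.028 if k[:3]=="red" else .036
        q,_=blob(C[n],P[n],xy,R)
        if len(q)<5: print(k,n,"few",len(q));continue
        zt=np.percentile(q[:,2],95); t=q[abs(q[:,2]-zt)<.005]
        (c,s,a)=cv2.minAreaRect(t[:,:2].astype(np.float32)*1000)
        (ca,sa,aa)=cv2.minAreaRect(q[:,:2].astype(np.float32)*1000)
        print(k,n,len(q),"z%.1f"%(zt*1e3),"mean",(t[:,:2].mean(0)*1e3).round(1),"rect",np.round(c,1),np.round(s,1),round(a,1),"all",np.round(ca,1),np.round(sa,1))
for k,(lo,hi) in dict(yellow=((22,120,80),(35,255,255)),blue=((100,150,60),(125,255,255))).items():
    for n in C:
        m=cv2.inRange(cv2.cvtColor(C[n]["img"],cv2.COLOR_RGB2HSV),lo,hi)>0
        q=P[n][m]; seed=P["top"][266,158] if k=="yellow" else P["top"][244,452]
        q=q[(np.hypot(*(q[:,:2]-seed[:2]).T)<.125)]
        q=q[q[:,2]>.007]
        print(k,n,len(q),np.percentile(q[:,2],[5,50,95]).round(4),cv2.minAreaRect(q[:,:2].astype(np.float32)*1000))
print(C["top"]["img"][305,368],)
E
```

```text
red top 260 z26.8 mean [651.6  -6.7] rect [651.9  -6.6] [28.9 28.3] 15.0 all [651.6  -6.6] [29.4 28.4]
red scene 435 z26.0 mean [654.5  -5.8] rect [652.8  -5.2] [27.9 31.3] 73.6 all [653.6  -5.2] [28.7 30.8]
redA top 132 z19.9 mean [717.5  -3.4] rect [717.8  -3.1] [20.1 20.2] 45.7 all [717.6  -3.3] [20.7 20.2]
redA scene 256 z19.1 mean [720.5  -2.5] rect [719.2  -2.3] [21.5 21.1] 13.9 all [719.3  -2.1] [22. 21.]
redB top 133 z19.7 mean [708.4 -59.1] rect [708.9 -59.2] [20.7 20.6] 15.2 all [707.9 -59.2] [21.2 20.4]
redB scene 251 z19.2 mean [711.  -58.2] rect [710.4 -58. ] [21.2 21.4] 68.4 all [710.6 -57.9] [21.  22.4]
steel top 280 z44.8 mean [ 652.9 -107.3] rect [ 652.7 -107.3] [17.4 17.7] 86.2 all [ 652.3 -107.4] [28.6 29.1]
steel scene 598 z44.2 mean [ 655.6 -106.2] rect [ 654.7 -105.9] [18.7 19.6] 80.4 all [ 657.5 -106.9] [29.2 25.2]
brass top 475 z50.4 mean [ 546.  -101.4] rect [ 545.9 -101.4] [18.6 18.6] 0.3 all [ 545.9 -100.8] [38.  38.5]
brass scene 784 z49.7 mean [ 548.7 -100.4] rect [ 547.7 -100.4] [20.2 18.1] 27.1 all [ 550.6 -101. ] [39.9 36.1]
black top 258 z27.0 mean [5
[... 1151 characters left out ...]
9  94.7] [31.1 31.9]
jar scene 626 z42.6 mean [653.   95.7] rect [651.3  95.9] [31.4 30.4] 5.2 all [652.5  95.1] [32.5 33.4]
yellow top 1318 [0.0084 0.0116 0.0138] ((513.1880493164062, 248.5503692626953), (109.39714050292969, 184.3822479248047), 82.37983703613281)
yellow scene 1316 [0.0075 0.0106 0.0128] ((513.4591674804688, 249.82794189453125), (109.90950775146484, 190.3357696533203), 82.47767639160156)
blue top 691 [0.0081 0.0114 0.0139] ((546.4674682617188, -261.62554931640625), (122.17865753173828, 107.39379119873047), 10.522208213806152)
blue scene 793 [0.0081 0.0113 0.0132] ((549.5654296875, -261.87445068359375), (124.7716293334961, 105.2961654663086), 10.468311309814453)
[187 190 187]
```

```bash
cat > pp.py <<'E'
import numpy as np
from plant import r
Y=(np.array([.5133,.2492]),-7.6); B=(np.array([.5480,-.2617]),10.5)
def cell(tray,x):
    c,a=tray; a=np.radians(a); return c+x*np.array([np.cos(a),np.sin(a)])
def down(deg):
    a=np.radians(deg); y=np.array([np.cos(a),np.sin(a),0]); z=np.array([0,0,-1.])
    return np.c_[np.cross(y,z),y,z]
def best(xy,deg,z=.13):   # the half turn nearer the middle of the last joint's range
    c=[(abs(q[6]),d) for d in(deg,deg+180) if (q:=r.inverse_kinematics([*xy,z],down(d))) is not None]
    return min(c)[1]
def pickplace(name,xy,tray,x,w,zg=.004,opening=None,deg=None):
    ta=tray[1]+90; dst=cell(tray,x); opening=opening or w+.022
    tp=best(dst,ta); dp=tp
    if deg is not None: dp=min((deg,deg+180,deg-180,deg+360),key=lambda d:abs(d-tp))
    r.grip(opening); r.move_pose([*xy,.13],down(dp))
    r.move_straight([*xy,zg],vel=.2)
    r.grip(max(w-.02,0)); g0=r.read_grip_width()
    r.move_straight([*xy,.11],vel=.2); g=r.read_grip_width()
    print(name,"t%.1f"%r.read_time(),"width",round(g0,4),round(g,4),"F",r.read_force().round(1),"pads",np.round(r.read_finger_force(),1))
    if abs(g-w)>.006: raise SystemExit("bad grasp")
    r.move_pose([*dst,.11],down(tp))
    r.move_straight([*dst,zg+.0045],vel=.2)
    r.grip(w+.016)
    r.move_straight([*dst,.13],vel=.25)
    print(" placed t%.1f"%r.read_time())
E
python3 - <<'E'
from pp import *
pickplace("brass",(.5468,-.101),Y,0.06,.040,zg=.005)
E
```

```text
brass t4.5 width 0.0384 0.0378 F [-0.3  0.3 -3.4] pads 60.6
 placed t7.3
```

```bash
cat > look.py <<'E'
import cv2,sys,numpy as np
from plant import r
c=r.capture("top"); np.savez("last.npz",**c); cv2.imwrite(sys.argv[1],c["img"][:,:,::-1])
E
python3 - <<'E'
from pp import *
pickplace("red",(.6523,-.0059),Y,0.0,.030)
pickplace("bare",(.4434,-.1068),Y,-0.06,.045,deg=40,opening=.066)
E
python3 look.py pics/mid.png
```

```text
red t10.4 width 0.0279 0.028 F [-0.4 -0.  -1. ] pads 59.1
 placed t13.1
bare t16.6 width 0.0439 0.0439 F [-0.1 -0.5 -0.9] pads 61.1
 placed t19.6
```

View pics/mid.png

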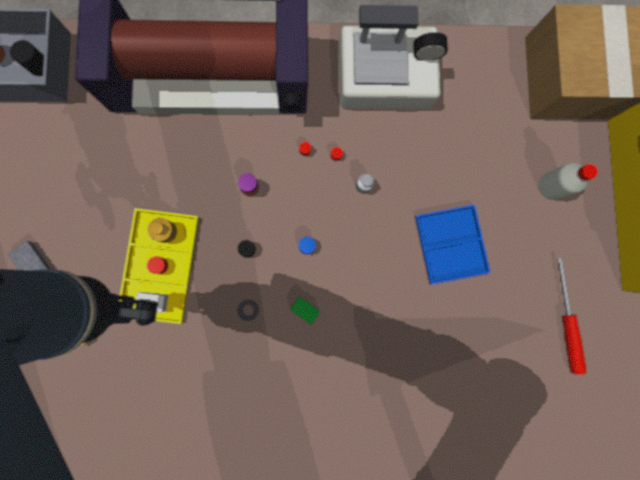

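The brass weight (161,230) and red plug (157,265) sit centred in their compartments. The block is at (151,300), partly behind the gripper. Next come steel and black.

```bash
python3 - <<'E'
from pp import *
pickplace("steel",(.6537,-.1066),B,0.03,.030)
pickplace("black",(.541,.0985),B,-0.03,.030)
r.move_pose([.25,-.60,.23],r.read_orientation())
E
python3 look.py pics/end.png
python3 - <<'E'
from vis import *; from pp import *
c=r.capture("top");P=cloud(c)
for k,t,x in(("brass",Y,.06),("red",Y,0),("bare",Y,-.06),("steel",B,.03),("black",B,-.03)):
    q,_=blob(c,P,cell(t,x),.03,.018); zt=np.percentile(q[:,2],95); s=q[abs(q[:,2]-zt)<.005]
    (m,sz,a)=cv2.minAreaRect(q[:,:2].astype(np.float32)*1000)
    print(k,"top z%.1f"%(zt*1e3),"off",(np.array(m)-cell(t,x)*1e3).round(1),np.round(sz,1),round(a,1))
print(r.read_time(),r.read_position())
E
```

```text
steel t23.2 width 0.0282 0.0283 F [-0.2  0.4 -2.5] pads 59.3
 placed t25.5
black t28.9 width 0.0279 0.0281 F [-0.4 -0.8 -0.1] pads 59.1
 placed t31.9
brass top z53.6 off [-2.2 -3.1] [38.  39.1] 1.0
red top z29.7 off [-0.6 -3. ] [28.5 28.8] 66.1
bare top z29.9 off [-2.2 -2.6] [46.2 28. ] 82.9
steel top z48.3 off [-1.9  1.9] [29.1 25.6] 20.2
black top z30.0 off [-0.5 -0.4] [28.5 29.3] 88.6
33.5833 [ 0.25173189 -0.59901984  0.22965373]
```

View pics/end.png

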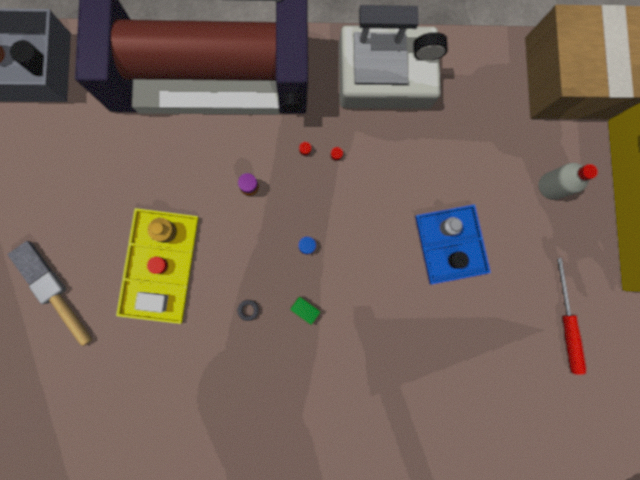

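All five sit upright, with top heights matching the object height plus the 3 mm floor. Each is within about 4 mm of its compartment centre. The blue plug (307,246) and green block (305,310) have not moved.

```bash
python3 -c "
from plant import r
print(r.job_done())"
```

```text
the job is handed in; nothing more can be done
None
```

Both kits are made up and the job is handed in at about 34 s: brass weight, large red plug and bare block in the yellow tray, steel weight and black plug in the blue tray, with the blue plug and green block left where they were.

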